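# Clear the photo stage, index it to the camera mark and load the brooches

## Robot

A 6-joint arm with a two-finger parallel gripper is mounted at the origin on the work surface. World frame = base frame: x ahead of the robot, y to its left, z up, the work surface at z = 0. Lengths are in mm, angles in rad, forces in N, time in s.
With the tool pointing down it reaches from about 275 to 875 mm from the base axis. Payload 12.5 kg.
Tool frame: the origin (TCP) lies at the very end of the fingers, on their centre line; the grasp point (between the pads) lies 19 mm behind it; z points along the fingers, y is the line along which they close (so a half turn about z gives the same grasp; the last joint's range is limited). The gripper opens to 85 mm and grips with 20 to 120 N. Pads are 22 mm wide; open, the fingers measure 114 mm over their backs; the gripper's body (76 mm by 85 mm) begins 54 mm behind the grasp point. The pads swing forward as they close: fully open they stand 13 mm farther back than shut.
Start: joints at [1.212, 0.351, 1.652, -0, 1.139, -0.085], TCP at [148.684, 529.507, 231.29] pointing down, gripper open.
Joint ranges: [-2.75, 2.75], [-0.79, 2.1], [0.01, 2.65], [-1.57, 4.71], [0.07, 3.14], [-2.87, 2.87]. Speed limits (rad/s): [2.22, 2.22, 2.79, 3.14, 3.14, 3.14].

## Interface

Orientations are given as a unit quaternion [w, x, y, z].
In Python, from workcell import bot gives the robot as it stands.
- The arm moves only by the shell command python3 -m inch 'ROWS' [FORCE]. ROWS is JSON, a list that holds one entry, the list of rows, each a list of 7 numbers: the shift along the world's x, y, z in mm, then the turn, a rotation vector about the world's x, y, z in rad, then the closure, from 0 (fully open) to 1 (shut). A call has 1 to 5 rows; each row shifts and turns the commanded pose from where the row before left it; what a row does not reach is not made up. A row lasts 1/8 s, in which the tool goes at most 62.5 mm and 10.7 degrees, less where a joint would pass 70% of its speed; a pose out of reach is approached as far as the arm can. A call is refused whole if a number of a shift passes 62.5 or a number of a turn 0.188, either way. A call with a gripper value outside its range is refused whole. The fingers move at their own pace and stop on an object; FORCE is the grip in N (left out, the last holds). Time passes only in rows, so rows that do not move let the fingers close. It gives the time, the measured TCP pose, the force, the opening and the grip force at its end, in the units of the state.
- bot.sense(): the state, without advancing time (a new reading comes with each control period).
- bot.read_camera(name): name is "side" or "top" or "wrist"; returns a dict with "image" (420x560x3 uint8, red, green, blue), "intrinsics" (3x3 intrinsics, pixels), "R" (3x3) and "t" (3): a world point X has camera coordinates R X + t; the wrist camera has in their place "T_tool_cam" (4x4, takes a point from camera to tool coordinates, whose origin is the TCP and whose axes are the flange's). Camera axes: x right, y down, z forward; pixel columns grow to the right and rows downward; lengths in mm; the calibration is good to about 2 mm. The wrist camera is an equidistant fisheye: a pixel r from the principal point sees the ray r / f radians off the axis. A picture is of the moment at which its call begins: read the wrist's pose just before it. There is no depth.
- bot.finish_job(): hands the job in; it is judged then, once.
Trained networks look in a picture, given as the dict that the camera call returned (one of the last four; its "shot" number tells which), for a name from the list of things; names that differ only in an ending like _2 or _b are one class to them, and where a whole thing is asked for, a point or a joint stands for the part that bears it (a point fixed in the world has none). Each returns a list of dicts, best first, with "p" (0 to 1); they miss things now and then, are a little off and sometimes report something else, mostly with a low value. They report only what shows in the picture. A call takes as long as a camera call. They do not tell look-alikes from the thing itself.
- bot.spot_in(name, picture): "point" ([x, y, z] in mm, in world coordinates, good to about 4 mm: the middle of the surface that is visible of it).
- bot.landmark_of(name, picture): "point" ([x, y, z] in mm, in world coordinates, good to about 4 mm: a listed point, or the origin of a listed thing).
The state is a dict: "clock": time; "q": joint angles; "qvel": joint speeds; "tau": joint torques, N m; "ee_pos": TCP position; "eef_rot": TCP orientation; "force": force on the tool from outside, world axes, zero at the start; "wrist_torque": the same for the moment, N m; "opening": opening from 0.0 (shut) to 1.0 (fully open); "finger_force": force on a finger pad.
Only numpy, scipy, OpenCV 4.12 (cv2) and the standard library are available. Lean on these libraries where they do the work, as an engineer would, in place of code of your own. Each camera call takes 0.05 s, during which the arm holds its last target. There are 200 camera calls.

## Task

Get the sliding photo stage ready and loaded: loosen its clamp knob, pull up the spring plunger and slide the stage along the rail to the hole that has the tall post beside it (the other holes have only low plugs or nothing), let the plunger drop fully home there, and then turn the clamp knob fully tight again. Put the grey reference blocks left in the tray back into their open wooden box; every brooch from the foam sheet must end up face up and lying flat in the stage's tray, one to a compartment, with the stage still locked at the tall post and nothing else on the bench disturbed.

Things in the scene. Friction and masses are not known exactly. Their poses are not given: they have to be found in the camera images.
- rail: fixed aluminium rail along its own y, 50 mm wide, 30 mm high, from y -200 to +210 mm; origin on the bench on its centre line, x across it, away from the robot. Four square 12 mm holes in its top at y = +110 (parking hole, where the stage starts), +40, -30 and -100 mm. Turned by up to 0.12 rad
- stage (a joint): position of the sliding stage along the rail in m: 0 = plunger over the parking hole (start), growing towards the rail's -y; the three working holes are at 0.07, 0.14 and 0.21; stops at -0.004 and 0.222. Sliding drags with about 2.5 N. It cannot slide while the clamp is tight or the plunger is in a hole
- plunger (a joint): lift of the spring plunger in m: 0 = 9 mm pin fully home in a hole, about 0.010 = resting on the rail between holes, 0.016 = top stop. The spring pulls it down with 6 to 9 N. From 0.010 up it clears the rail, and pushing the lifted knob along the rail slides the stage; let go over a hole, it drops in by itself
- plunger_grip (a point): middle of the plunger's black round knob, 26 mm in diameter and 24 mm high, axis vertical; 80 mm above the bench when home, the knob reaching from 13 mm below to 11 mm above this point; it moves up with the plunger and along with the stage
- clamp (a joint): angle of the clamp knob in rad: 0 = fully tight (its stop), growing anticlockwise seen from above as it is loosened, 1.5 = loosened to its stop. The brake lets go at about 0.6; well loosened is above 0.9, tight is below 0.25. Takes about 0.15 N m and stays where it is left
- clamp_grip (a point): on the clamp knob's vertical axis, at mid height of its black wing bar (60 mm long, 14 mm wide, 26 mm high, reaching from 14 mm below to 12 mm above this point; 82 mm above the bench). The point's x axis runs along the wing bar (it turns with the knob), parallel to the rail's x at joint value 0. It stands 85 mm from the plunger, on the rail's +y side of it
- stage_pin (a point): on the plunger's axis at the carriage's top, 56 mm above the bench; moves with the stage only, axes as the rail's. The stage is a grey carriage (80 mm across the rail, 170 mm along) with an open aluminium tray, 160 x 160 mm, on its far (+x) side: 2 x 2 compartments of 74 x 74 mm, walls 6 to 7 mm high (tops 59 mm above the bench)
- tall_post: fixed upright steel post with a 24 mm brass ball on top, 12 mm thick, 98 mm tall, 60 mm to the robot's side of the rail's centre line, level with one of the three working holes (beside the other two is a fixed dark plug 16 mm tall); origin at its foot, axes as the rail's. It marks the hole to use: there stage_pin has the same y in this frame
- seat0 (a point): centre of the floor of a tray compartment (near the carriage, -y side), 52 mm above the bench; moves with the stage, axes as the rail's
- seat1 (a point): centre of the floor of a tray compartment (near the carriage, +y side), 52 mm above the bench; moves with the stage, axes as the rail's
- seat2 (a point): centre of the floor of a tray compartment (far from the carriage, -y side), 52 mm above the bench; moves with the stage, axes as the rail's
- seat3 (a point): centre of the floor of a tray compartment (far from the carriage, +y side), 52 mm above the bench; moves with the stage, axes as the rail's
- foam: white foam sheet fixed to the bench, 260 mm along its x, 240 mm along its y, 6 mm thick; origin at the centre of its underside
- brooch0: silver disc brooch, loose, 140 g: a flat disc 64 mm in diameter and 8 mm thick with an upright cylindrical brass boss in its middle, 26 mm in diameter and 18 mm high, 26 mm high in all; origin at the centre of its underside, z up through the boss; lies face up (boss up) on the foam at the start; easily held by the boss; may be absent (None)
- brooch1: silver disc brooch, loose, 140 g: a flat disc 64 mm in diameter and 8 mm thick with an upright cylindrical brass boss in its middle, 26 mm in diameter and 18 mm high, 26 mm high in all; origin at the centre of its underside, z up through the boss; lies face up (boss up) on the foam at the start; easily held by the boss; may be absent (None)
- brooch2: silver disc brooch, loose, 140 g: a flat disc 64 mm in diameter and 8 mm thick with an upright cylindrical brass boss in its middle, 26 mm in diameter and 18 mm high, 26 mm high in all; origin at the centre of its underside, z up through the boss; lies face up (boss up) on the foam at the start; easily held by the boss; may be absent (None)
- brooch3: silver disc brooch, loose, 140 g: a flat disc 64 mm in diameter and 8 mm thick with an upright cylindrical brass boss in its middle, 26 mm in diameter and 18 mm high, 26 mm high in all; origin at the centre of its underside, z up through the boss; lies face up (boss up) on the foam at the start; easily held by the boss; may be absent (None)
- ref_box: shallow open wooden box fixed to the bench, outside 180 mm along its x and 120 mm along its y, 22 mm high, walls and floor 4 mm thick; origin at the centre of its underside. Room for both blocks end to end, each along the box's x
- block0: grey plastic reference block, loose, 150 g, 60 mm long (its x) x 36 mm wide (its y) x 40 mm high with a row of grey patches on top; origin at the centre of its underside; stands in a compartment of the tray at the start, roughly along the rail's x; may be absent (None)
- block1: grey plastic reference block, loose, 150 g, 60 mm long (its x) x 36 mm wide (its y) x 40 mm high with a row of grey patches on top; origin at the centre of its underside; stands in a compartment of the tray at the start, roughly along the rail's x; may be absent (None)
- ruler: bystander: loose steel ruler 200 x 28 x 4 mm lying flat; origin at the centre of its underside, x along it; leave alone
- lens: bystander: loose black camera lens standing upright, 72 mm in diameter, 75 mm high; origin at the centre of its underside; leave alone
- loupe: bystander: loose black loupe standing upright, 48 mm in diameter, 48 mm high; origin at the centre of its underside; leave alone
There are look-alikes about, which are no part of the job. Leave any turquoise look-alike of the brooch2 alone.

How it is judged (in metres and radians):
On the way, in this order (a step that is already met when the one before it is completed fails the run):
1. the clamp knob is well loosened (value of joint clamp above 0.9 rad), for 0.1 s.
2. the stage stands at the tall post with the plunger fully home in the hole (y of stage_pin in the frame of tall_post between -0.005 and 0.005 m and value of joint plunger below 0.003 m), for 0.2 s.
3. the clamp knob is tight again with the stage there (all of step 2 and value of joint clamp below 0.25 rad), for 0.2 s.
At the end, for the whole second after the job is handed in: Plunger home (3 mm) in the hole at the tall post (5 mm along rail), clamp within 0.25 rad of tight; brooches present at rest, face up, flat (0.1 rad) on the floor of their own tray compartments (12 mm from centre); blocks at rest in the box (80 x 50 mm from its middle) (all of step 3 and ((horizontal distance between brooch0 and seat0 below 0.012 m and z of brooch0 in the frame of seat0 between -0.003 and 0.003 m) or (horizontal distance between brooch0 and seat1 below 0.012 m and z of brooch0 in the frame of seat1 between -0.003 and 0.003 m) or (horizontal distance between brooch0 and seat2 below 0.012 m and z of brooch0 in the frame of seat2 between -0.003 and 0.003 m) or (horizontal distance between brooch0 and seat3 below 0.012 m and z of brooch0 in the frame of seat3 between -0.003 and 0.003 m)) and angle between each of brooch0, brooch1, brooch2, brooch3's own z axis and vertical below 0.1 rad and linear speed of each of brooch0, brooch1, brooch2, brooch3, block0, block1 below 0.02 m/s and ((horizontal distance between brooch1 and seat0 below 0.012 m and z of brooch1 in the frame of seat0 between -0.003 and 0.003 m) or (horizontal distance between brooch1 and seat1 below 0.012 m and z of brooch1 in the frame of seat1 between -0.003 and 0.003 m) or (horizontal distance between brooch1 and seat2 below 0.012 m and z of brooch1 in the frame of seat2 between -0.003 and 0.003 m) or (horizontal distance between brooch1 and seat3 below 0.012 m and z of brooch1 in the frame of seat3 between -0.003 and 0.003 m)) and ((horizontal distance between brooch2 and seat0 below 0.012 m and z of brooch2 in the frame of seat0 between -0.003 and 0.003 m) or (horizontal distance between brooch2 and seat1 below 0.012 m and z of brooch2 in the frame of seat1 between -0.003 and 0.003 m) or (horizontal distance between brooch2 and seat2 below 0.012 m and z of brooch2 in the frame of seat2 between -0.003 and 0.003 m) or (horizontal distance between brooch2 and seat3 below 0.012 m and z of brooch2 in the frame of seat3 between -0.003 and 0.003 m)) and ((horizontal distance between brooch3 and seat0 below 0.012 m and z of brooch3 in the frame of seat0 between -0.003 and 0.003 m) or (horizontal distance between brooch3 and seat1 below 0.012 m and z of brooch3 in the frame of seat1 between -0.003 and 0.003 m) or (horizontal distance between brooch3 and seat2 below 0.012 m and z of brooch3 in the frame of seat2 between -0.003 and 0.003 m) or (horizontal distance between brooch3 and seat3 below 0.012 m and z of brooch3 in the frame of seat3 between -0.003 and 0.003 m)) and x of block0 in the frame of ref_box between -0.08 and 0.08 m and y of block0 in the frame of ref_box between -0.05 and 0.05 m and height (world z) of each of block0, block1 below 0.045 m and x of block1 in the frame of ref_box between -0.08 and 0.08 m and y of block1 in the frame of ref_box between -0.05 and 0.05 m); the robot touches nothing.
It fails at once if the ruler is pushed more than 30 mm (distance of ruler from where it was at the start of the episode above 0.03 m).
It fails at once if the lens is pushed more than 30 mm (distance of lens from where it was at the start of the episode above 0.03 m).
It fails at once if the loupe is pushed more than 30 mm (distance of loupe from where it was at the start of the episode above 0.03 m).
Of brooch0, brooch1, brooch2, brooch3 only 3 to 4 are there at a start; the rules pass over those that are not, and their reading is None.
Of block0, block1 only 1 to 2 are there at a start; the rules pass over those that are not, and their reading is None.
At some moment in a run one of brooch0, brooch1, brooch2, brooch3 may be knocked a few centimetres aside while the robot is not near it.
Once in a run the grip may slacken for a moment while it holds something.
It also fails if it takes over 210 s, if anything falls off the work surface, if the arm or the gripper's body presses on something with over 40 N, if the wrist force passes 120 N, or if a joint passes its speed limit or range.

## Working session

There is one attempt and no reset: what is moved stays moved. The work goes in short steps, Python scripts to look and compute and a shell command to move; the robot and the scene stay as the last step left them, time stands still between calls to the robot, and variables do not carry over. Pictures are saved under pics/ and viewed, at most 14 in all, crops included, and the job is handed in when it is done.

```bash
ls; mkdir -p pics; cat > h.py <<'E'
import numpy as np,cv2
from workcell import bot
def save(p,n): cv2.imwrite('pics/'+n+'.png',p['image'][:,:,::-1])
def proj(p,X):
    c=np.array(p['R'])@np.array(X)+np.array(p['t']); u=np.array(p['intrinsics'])@c; return u[:2]/u[2]
E
python3 - <<'E'
from h import *
s=bot.sense(); print(s['clock'],s['eef_rot'],s['ee_pos'])
for c in ['top','side']:
    p=bot.read_camera(c); save(p,c+'0'); print(c,np.round(np.array(p['intrinsics']),0).tolist(),np.round(-np.array(p['R']).T@np.array(p['t'])))
    for n in ['rail','plunger_grip','clamp_grip','stage_pin','tall_post','seat0','seat1','seat2','seat3','foam','brooch0','ref_box','block0','ruler','lens','loupe']:
        print(n,[(round(d['p'],2),np.round(d['point']).astype(int).tolist(),np.round(proj(p,d['point'])).astype(int).tolist()) for d in bot.landmark_of(n,p)[:6]])
E
```

```text
pics
0.0 [-1.21067183e-04  1.36479587e-01  9.90642713e-01 -5.67860986e-04] [148.59370782 529.20246644 230.74727774]
top [[399.0, 0.0, 281.0], [0.0, 399.0, 201.0], [0.0, 0.0, 1.0]] [ 4.37e+02 -1.00e+00  1.07e+03]
rail [(0.92, [458, 78, -4], [266, 242])]
plunger_grip [(0.56, [458, 187, 79], [220, 242])]
clamp_grip [(0.71, [453, 277, 82], [184, 244]), (0.41, [592, -365, 7], [431, 189])]
stage_pin [(0.66, [458, 190, 60], [220, 242])]
tall_post [(0.61, [400, -22, 5], [304, 263])]
seat0 [(0.95, [539, 192, 54], [220, 210]), (0.87, [542, 272, 52], [189, 210]), (0.78, [620, 269, 47], [191, 180]), (0.65, [624, 194, 56], [219, 178])]
seat1 [(0.95, [539, 192, 54], [220, 210]), (0.87, [542, 272, 52], [189, 210]), (0.78, [620, 269, 47], [191, 180]), (0.65, [624, 194, 56], [219, 178])]
seat2 [(0.95, [539, 192, 54], [220, 210]), (0.87, [542, 272, 52], [189, 210]), (0.78, [620, 269, 47], [191, 180]), (0.65, [624, 194, 56], [219, 178])]
seat3 [(0.95, [539, 192, 54], [220, 210]), (0.87, [542, 272, 52], [189, 210]), (0.78, [620, 269, 47], [191, 180]), (0.65, [624, 194, 56], [219, 178])]
foam [(0.71, [53
[... 1554 characters left out ...]
5]), (0.74, [623, 273, 52], [218, 285]), (0.64, [542, 272, 53], [258, 290]), (0.64, [621, 193, 50], [232, 261]), (0.48, [768, 144, 0], [179, 256])]
foam [(0.77, [536, -310, 0], [304, 182])]
brooch0 [(0.69, [481, -255, 6], [319, 190]), (0.57, [315, -366, 2], [373, 181]), (0.52, [613, -262, 5], [278, 185]), (0.47, [590, -370, 6], [291, 171]), (0.46, [457, -359, 7], [330, 176])]
ref_box [(0.98, [510, 431, 1], [254, 384]), (0.44, [590, -371, 4], [291, 172]), (0.32, [540, 199, 54], [268, 266])]
block0 [(0.86, [620, 276, 47], [219, 288])]
ruler [(0.53, [745, -186, 0], [231, 193])]
lens [(0.85, [771, 147, 0], [177, 257]), (0.52, [458, 189, 58], [308, 267])]
loupe [(0.93, [767, -15, 1], [204, 221])]
```

View pics/top0.png

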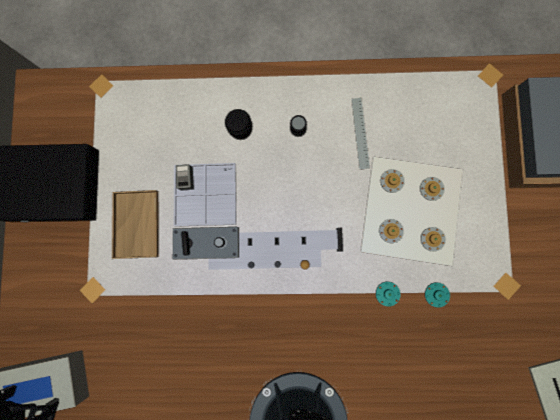

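View pics/side0.png

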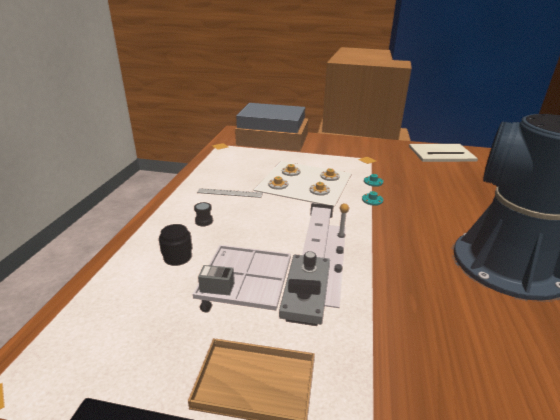

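The top view shows the post with the brass ball at (304,264), level with the third hole (304,240), so the stage goes to 0.21. There is one block, in the far +y compartment (185,177). Four brooches lie on the foam, and two turquoise look-alikes lie off it at (388,293) and (438,294). The side view agrees.

```bash
python3 -m inch '[[[38,-32,0,0,0,0.035,0],[38,-32,0,0,0,0.035,0],[38,-32,0,0,0,0.035,0],[38,-32,0,0,0,0.035,0]]]' 40
python3 -m inch '[[[38,-32,0,0,0,0.035,0],[38,-32,0,0,0,0.035,0],[38,-32,0,0,0,0.035,0],[38,-30,0,0,0,0.035,0],[0,0,0,0,0,0,0.2]]]'
cat >> h.py <<'E'
from scipy.spatial.transform import Rotation as Ro
def tool():
    s=bot.sense(); q=np.array(s['eef_rot']); M=Ro.from_quat(q[[1,2,3,0]]).as_matrix(); return M,np.array(s['ee_pos'])
def wrist():
    M,t=tool(); p=bot.read_camera('wrist'); p['_M']=M; p['_t']=t; return p
def wproj(p,X):
    T=np.array(p['T_tool_cam']); c=T[:3,:3].T@(p['_M'].T@(np.array(X)-p['_t'])-T[:3,3])
    K=np.array(p['intrinsics']); r=np.hypot(c[0],c[1]); th=np.arctan2(r,c[2]); return K[:2,2]+K[0,0]*th*c[:2]/r
def unproj(p,uv,z):
    K=np.array(p['intrinsics'])
    if 'R' in p:
        R=np.array(p['R']); o=-R.T@np.array(p['t']); d=R.T@np.linalg.solve(K,[uv[0],uv[1],1])
    else:
        T=np.array(p['T_tool_cam']); v=(np.array(uv)-K[:2,2])/K[0,0]; th=np.hypot(*v)
        c=np.r_[v/th*np.sin(th),np.cos(th)]; d=p['_M']@T[:3,:3]@c; o=p['_M']@T[:3,3]+p['_t']
    return o+d*(z-o[2])/d[2]
def yaw(M): return np.arctan2(M[1,1],M[0,1])
def dets(p,names):
    for n in names: print(n,[(round(d['p'],2),np.round(d['point'],1).tolist()) for d in bot.landmark_of(n,p)[:5]])
E
python3 - <<'E'
from h import *
M,t=tool(); print(t,yaw(M),M[:,2])
p=wrist(); save(p,'w1'); print(np.round(p['T_tool_cam'],2).tolist())
dets(p,['plunger_grip','clamp_grip','stage_pin','tall_post','seat0','block0','rail'])
# holes from top
p=bot.read_camera('top'); g=cv2.cvtColor(p['image'],cv2.COLOR_RGB2GRAY)
for u,v in [(250,242),(277,241),(304,240)]:
    w=g[v-8:v+9,u-8:u+9]; m=(w<90); ys,xs=np.nonzero(m); c=(xs.mean()+u-8,ys.mean()+v-8); print(m.sum(),c,unproj(p,c,27))
E
```

```text
clock: 2.2
ee_pos: [301.7, 400.4, 231.4]
eef_rot: [0.0, 0.066, 0.998, 0.0]
force: [0.1, 0.3, 1.4]
opening: 0.998
finger_force: 0.0
clock: 2.82
ee_pos: [454.6, 273.8, 231.2]
eef_rot: [0.0, -0.002, 1.0, -0.0]
force: [0.0, -0.1, -0.6]
opening: 0.822
finger_force: 0.0
[454.55546271 273.75866121 231.20450145] 1.5739265496894381 [ 3.83866477e-04 -1.03467896e-04 -9.99999921e-01]
[[-0.0, -0.95, -0.33, 84.41], [1.0, -0.0, 0.0, -0.05], [-0.0, -0.33, 0.95, -142.62], [0.0, 0.0, 0.0, 1.0]]
plunger_grip [(0.85, [454.7, 191.2, 75.7])]
clamp_grip [(0.8, [454.3, 274.7, 80.5])]
stage_pin [(0.67, [452.0, 190.0, 55.5])]
tall_post [(0.98, [397.7, -22.6, 0.1]), (0.66, [511.1, 429.5, 3.7])]
seat0 [(0.83, [617.5, 192.6, 50.5]), (0.74, [539.7, 191.3, 53.5]), (0.74, [541.6, 271.0, 47.7]), (0.57, [619.7, 275.5, 50.3])]
block0 [(0.56, [619.5, 277.4, 49.2])]
rail [(0.17, [395.0, -23.1, 3.2])]
28 (np.float64(249.5), np.float64(241.5)) [458.74357363 119.26098257  27.        ]
28 (np.float64(276.5), np.float64(241.0)) [459.04612233  48.62865045  27.        ]
24 (np.float64(303.25), np.float64(240.25)) [460.00365962 -21.04119199  27.        ]
```

```bash
python3 -m inch '[[[0,1,-42,0,0,0.01,0.3],[0,0,-42,0,0,0,0.3],[0,0,-42,0,0,0,0.3],[0,0,-30,0,0,0,0.3],[0,0,-11,0,0,0,0.3]]]' 50
python3 -m inch '[[[0,0,0,0,0,0,1],[0,0,0,0,0,0,1],[0,0,0,0,0,0,1],[0,0,0,0,0,0,1]]]'
python3 -m inch '[[[0,0,0,0,0,0.15,1],[0,0,0,0,0,0.15,1],[0,0,0,0,0,0.15,1],[0,0,0,0,0,0.15,1]]]'
python3 -m inch '[[[0,0,0,0,0,0.15,1],[0,0,0,0,0,0.15,1],[0,0,0,0,0,0.15,1],[0,0,0,0,0,0.15,1],[0,0,0,0,0,0.05,1]]]'
```

```text
clock: 3.9
ee_pos: [451.9, 276.4, 62.9]
eef_rot: [-0.001, -0.008, 1.0, -0.0]
force: [-0.5, -0.6, -0.0]
opening: 0.696
finger_force: 0.0
clock: 4.4
ee_pos: [453.1, 275.5, 65.9]
eef_rot: [0.0, -0.008, 1.0, -0.001]
force: [-0.6, -11.3, 7.7]
opening: 0.273
finger_force: 48.7
clock: 4.9
ee_pos: [453.4, 275.0, 65.9]
eef_rot: [0.0, -0.306, 0.952, -0.001]
force: [1.6, -16.5, 6.9]
opening: 0.27
finger_force: 48.7
clock: 5.52
ee_pos: [454.1, 274.7, 66.0]
eef_rot: [0.0, -0.593, 0.805, -0.002]
force: [5.0, -20.0, 4.9]
opening: 0.274
finger_force: 48.8
```

```bash
python3 -m inch '[[[0,0,0,0,0,0,0.3],[0,0,0,0,0,0,0.3],[0,0,30,0,0,0,0.3],[0,0,45,0,0,0,0.3],[0,0,45,0,0,0,0.3]]]'
python3 - <<'E'
from h import *
p=wrist(); save(p,'w2'); dets(p,['plunger_grip','clamp_grip','stage_pin']); print(tool()[1])
E
```

```text
clock: 6.15
ee_pos: [452.5, 276.8, 186.2]
eef_rot: [0.0, -0.592, 0.806, 0.0]
force: [1.4, 0.5, -0.2]
opening: 0.7
finger_force: 0.0
plunger_grip [(0.81, [451.7, 190.2, 75.4])]
clamp_grip [(0.9, [455.0, 277.2, 77.4])]
stage_pin [(0.94, [451.5, 188.7, 53.1]), (0.6, [509.6, 429.4, 5.2])]
[452.78199726 276.85748589 185.07017935]
```

View pics/w2.png

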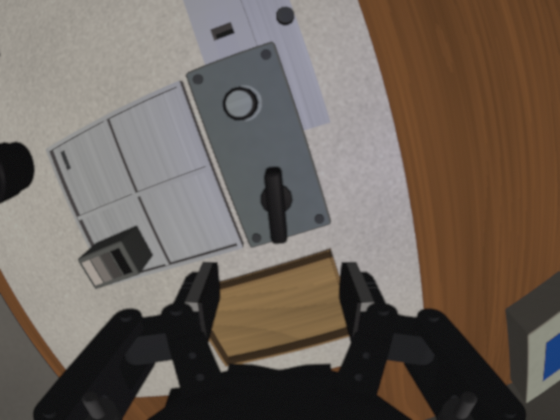

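The wrist view shows the wing bar at (276,205), turned with the gripper to about 1.25 rad and well loosened. The plunger knob is at (240,103) and the block at (115,258). Next is the plunger.

```bash
python3 -m inch '[[[1,-22,0,0,0,-0.157,0.3],[1,-22,0,0,0,-0.157,0.3],[1,-22,0,0,0,-0.157,0.3],[0,-21,0,0,0,-0.157,0.3]]]' 60
python3 -m inch '[[[0,0,0,0,0,-0.157,0.4],[0,0,0,0,0,-0.157,0.4],[0,0,0,0,0,-0.157,0.4],[0,0,0,0,0,-0.157,0.4]]]'
python3 -m inch '[[[0,0,-40,0,0,0,0.4],[0,0,-40,0,0,0,0.4],[0,0,-30,0,0,0,0.4],[0,0,-10,0,0,0,0.4]]]'
python3 -m inch '[[[0,0,0,0,0,0,1],[0,0,0,0,0,0,1],[0,0,0,0,0,0,1],[0,0,0,0,0,0,1]]]'
python3 -m inch '[[[0,0,7,0,0,0,1],[0,0,6,0,0,0,1],[0,0,0,0,0,0,1]]]'
```

```text
clock: 6.85
ee_pos: [455.0, 188.7, 183.0]
eef_rot: [-0.001, -0.311, 0.95, 0.0]
force: [-0.0, 0.0, 0.1]
opening: 0.697
finger_force: 0.0
clock: 7.35
ee_pos: [455.0, 189.4, 183.0]
eef_rot: [-0.001, -0.003, 1.0, -0.0]
force: [0.1, -0.2, 0.1]
opening: 0.603
finger_force: 0.0
clock: 7.85
ee_pos: [454.2, 189.2, 62.0]
eef_rot: [-0.002, -0.005, 1.0, -0.001]
force: [-0.5, -0.1, 1.3]
opening: 0.598
finger_force: 0.0
clock: 8.35
ee_pos: [455.9, 189.6, 64.9]
eef_rot: [0.0, -0.005, 1.0, 0.0]
force: [-1.9, 0.2, 5.6]
opening: 0.287
finger_force: 59.4
clock: 8.72
ee_pos: [455.8, 189.6, 77.6]
eef_rot: [0.0, -0.005, 1.0, 0.0]
force: [2.4, 2.4, -8.7]
opening: 0.281
finger_force: 59.3
```

```bash
python3 -m inch '[[[0,-15,0,0,0,0,1],[0,-25,0,0,0,0,1],[0,-25,0,0,0,0,1],[1,-25,0,0,0,0,1],[0,0,0,0,0,0,1]]]'
python3 -m inch '[[[0,-25,0,0,0,0,1],[1,-25,0,0,0,0,1],[0,-25,0,0,0,0,1],[1,-25,0,0,0,0,1],[0,-15,0,0,0,0,1]]]'
python3 -m inch '[[[0,0,0,0,0,0,1]]]'
```

```text
clock: 9.35
ee_pos: [457.0, 97.9, 77.2]
eef_rot: [0.0, -0.004, 1.0, -0.0]
force: [4.5, -2.4, -8.6]
opening: 0.285
finger_force: 60.4
clock: 9.98
ee_pos: [458.4, -16.1, 77.1]
eef_rot: [-0.0, -0.005, 1.0, 0.0]
force: [2.8, 4.0, -9.8]
opening: 0.283
finger_force: 61.1
clock: 10.1
ee_pos: [458.5, -16.1, 77.2]
eef_rot: [-0.0, -0.005, 1.0, -0.0]
force: [0.7, -2.3, -8.4]
opening: 0.284
finger_force: 61.3
```

```bash
python3 -m inch '[[[0,-4.5,0,0,0,0,1],[0,0,-5,0,0,0,1],[0,0,-5,0,0,0,1],[0,0,-3,0,0,0,1],[0,0,0,0,0,0,1]]]'
```

```text
clock: 10.72
ee_pos: [458.8, -19.9, 64.9]
eef_rot: [0.0, -0.005, 1.0, -0.0]
force: [-4.5, -1.2, 7.9]
opening: 0.285
finger_force: 63.5
```

```bash
python3 -m inch '[[[0,0,0,0,0,0,0.4],[0,0,0,0,0,0,0.4],[0,0,20,0,0,0,0.4],[0,0,50,0,0,0,0.4],[0,0,50,0,0,0,0.4]]]' 
python3 -m inch '[[[0,21,0,0,0,0.156,0.4],[0,21,0,0,0,0.156,0.4],[0,21,0,0,0,0.156,0.4],[0,21,0,0,0,0.156,0.4]]]'
python3 -m inch '[[[0,0,0,0,0,0.156,0.4],[0,0,0,0,0,0.156,0.4],[0,0,0,0,0,0.156,0.4],[0,0,0,0,0,0.156,0.4]]]'
python3 - <<'E'
from h import *
p=wrist(); save(p,'w3'); dets(p,['plunger_grip','clamp_grip','stage_pin','tall_post','seat0','block0']); print(tool()[1], yaw(tool()[0]))
p=bot.read_camera('top'); dets(p,['plunger_grip','clamp_grip','stage_pin','tall_post']); save(p,'top3')
p=bot.read_camera('side'); dets(p,['plunger_grip','clamp_grip','stage_pin','tall_post']); save(p,'side3')
E
```

```text
clock: 11.35
ee_pos: [458.6, -19.9, 185.7]
eef_rot: [-0.0, -0.005, 1.0, 0.0]
force: [0.7, 0.4, 0.6]
opening: 0.6
finger_force: 0.0
clock: 11.85
ee_pos: [458.8, 64.8, 184.4]
eef_rot: [0.0, -0.314, 0.949, -0.0]
force: [0.1, 0.2, -0.3]
opening: 0.597
finger_force: 0.0
clock: 12.35
ee_pos: [458.8, 64.1, 184.3]
eef_rot: [0.0, -0.591, 0.807, -0.0]
force: [0.1, 0.2, -0.1]
opening: 0.602
finger_force: 0.0
plunger_grip [(0.75, [458.0, -20.6, 75.1])]
clamp_grip [(0.97, [459.5, 68.3, 78.5]), (0.15, [456.8, 78.7, 1.4])]
stage_pin [(0.95, [454.6, -20.1, 57.0]), (0.39, [457.6, -18.2, 77.5])]
tall_post [(0.77, [396.6, -23.9, 0.8])]
seat0 [(0.92, [546.9, 59.3, 48.2]), (0.8, [618.3, -15.3, 50.6]), (0.79, [621.3, 65.1, 53.1]), (0.68, [545.0, -15.2, 51.1])]
block0 [(0.77, [624.1, 68.8, 48.1])]
[458.68271604  64.03439912 184.28230586] 2.826834779506908
plunger_grip [(0.54, [459.0, -22.4, 79.1])]
clamp_grip []
stage_pin [(0.92, [458.5, -17.8, 57.5])]
tall_post [(0.6, [400.3, -22.2, 1.8]), (0.37, [479.7, -253.9, 6.2]), (0.29, [595.0, -367.9, 6.9])]
plunger_grip [(0.44, [459.8, -17.4, 79.0])]
clamp_grip [(0.58, [771.2, 145.9, 0.8])]
stage_pin [(0.75, [462.3, -18.6, 56.6])]
tall_post [(0.47, [398.7, -23.0, 3.3])]
```

View pics/w3.png

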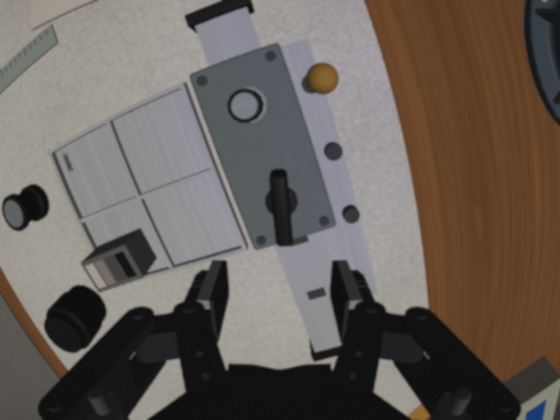

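The wrist view shows the stage plunger at (247,104), level with the brass ball at (322,78), and the wing bar at (281,208) in line with the gripper. Now I tighten the clamp.

```bash
python3 -m inch '[[[0,1,-40,0,0,0,0.4],[0,0,-40,0,0,0,0.4],[0,0,-30,0,0,0,0.4],[0,0,-9,0,0,0,0.4]]]' 60
python3 -m inch '[[[0,0,0,0,0,0,1],[0,0,0,0,0,0,1],[0,0,0,0,0,0,1],[0,0,0,0,0,0,1]]]'
python3 -m inch '[[[0,0,0,0,0,-0.15,1],[0,0,0,0,0,-0.15,1],[0,0,0,0,0,-0.15,1],[0,0,0,0,0,-0.15,1]]]'
python3 -m inch '[[[0,0,0,0,0,-0.15,1],[0,0,0,0,0,-0.15,1],[0,0,0,0,0,-0.15,1],[0,0,0,0,0,-0.1,1],[0,0,0,0,0,-0.08,1]]]'
python3 -c "
from h import *
print(bot.sense()['wrist_torque'],yaw(tool()[0]))"
```

```text
clock: 13.7
ee_pos: [457.9, 65.0, 64.0]
eef_rot: [-0.001, -0.588, 0.809, 0.001]
force: [0.4, 0.3, 0.3]
opening: 0.601
finger_force: 0.0
clock: 14.2
ee_pos: [458.4, 65.1, 68.0]
eef_rot: [-0.0, -0.588, 0.809, 0.0]
force: [-14.8, 3.6, 32.4]
opening: 0.15
finger_force: 93.8
clock: 14.7
ee_pos: [459.4, 65.0, 68.0]
eef_rot: [0.001, -0.321, 0.947, -0.0]
force: [-10.3, -3.5, 27.2]
opening: 0.152
finger_force: 84.5
clock: 15.32
ee_pos: [459.8, 64.1, 68.1]
eef_rot: [0.002, -0.013, 1.0, -0.001]
force: [-8.6, -13.2, 24.9]
opening: 0.153
finger_force: 84.6
[-2.08276484  1.05570499  0.09002478] 1.5971158059140897
```

```bash
python3 -m inch '[[[0,0,0,0,0,-0.05,1],[0,0,0,0,0,0,1],[0,0,0,0,0,0,1]]]'
python3 -c "
from h import *
print(bot.sense()['wrist_torque'],yaw(tool()[0]))"
python3 -m inch '[[[0,0,0,0,0,0,0.4],[0,0,0,0,0,0,0.4],[0,0,20,0,0,0,0.4],[0,0,50,0,0,0,0.4],[0,0,50,0,0,0,0.4]]]' 40
python3 - <<'E'
from h import *
p=wrist(); save(p,'w4'); dets(p,['plunger_grip','clamp_grip','stage_pin','seat0','block0','ref_box','rail']); print(tool()[1], yaw(tool()[0]))
p=bot.read_camera('top'); dets(p,['seat0','block0','ref_box','brooch0','foam']); save(p,'top4')
E
```

```text
clock: 15.7
ee_pos: [459.7, 64.0, 68.1]
eef_rot: [0.001, 0.009, 1.0, -0.001]
force: [-8.2, -10.0, 27.2]
opening: 0.151
finger_force: 90.9
[-1.89212217  1.38407374  1.27701875] 1.5526356736157887
clock: 16.32
ee_pos: [458.5, 65.0, 187.1]
eef_rot: [-0.0, 0.011, 1.0, 0.0]
force: [0.7, -0.2, -0.3]
opening: 0.598
finger_force: 0.0
plunger_grip [(0.87, [456.5, -21.7, 77.1])]
clamp_grip [(0.75, [457.6, 68.5, 81.0]), (0.27, [453.3, -19.7, 77.9])]
stage_pin [(0.64, [455.7, -24.6, 55.0])]
seat0 [(0.91, [619.6, 64.2, 53.4]), (0.81, [543.3, -19.1, 54.1]), (0.73, [547.2, 62.1, 46.2]), (0.72, [620.3, -16.4, 51.6])]
block0 [(0.64, [626.4, 71.4, 47.5])]
ref_box [(0.57, [509.1, 429.5, 1.9])]
rail [(0.58, [457.5, 78.7, -0.3])]
[458.0723798   64.96618491 184.19803378] 1.5489389243885279
seat0 [(0.74, [541.9, -18.6, 53.8]), (0.68, [624.1, 63.0, 43.4]), (0.62, [544.7, 62.0, 52.3]), (0.59, [627.0, -13.7, 52.8])]
block0 [(0.96, [622.9, 69.8, 49.3]), (0.27, [537.8, -312.9, -0.3])]
ref_box [(0.92, [508.5, 429.2, 0.1]), (0.4, [398.6, -20.6, -0.1])]
brooch0 [(0.9, [314.0, -364.3, 3.0]), (0.89, [592.3, -367.5, 7.5]), (0.85, [315.3, -239.2, 4.0]), (0.81, [612.3, -262.2, 4.5]), (0.6, [480.1, -253.7, 5.1])]
foam [(0.89, [536.6, -312.0, 0.8])]
```

View pics/w4.png

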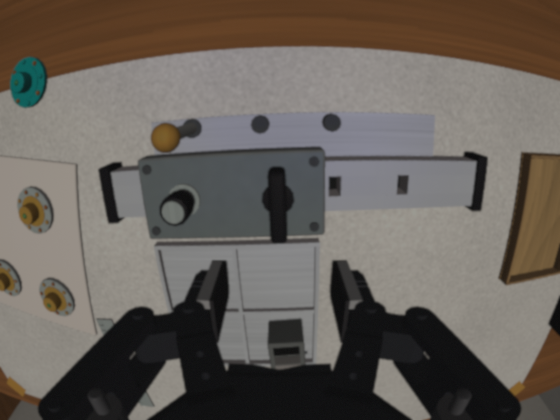

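The wrist view shows the bar back across the carriage at (278,200), so the clamp is tight, and the plunger knob at (177,207). The block is at (286,342).

```bash
python3 -m inch '[[[42,1,0,0,0,0.01,0.25],[42,1,0,0,0,0.01,0.25],[42,1,0,0,0,0,0.25],[40,1.5,0,0,0,0,0.25],[0,0,-30,0,0,0,0.25]]]' 60
python3 -m inch '[[[0,0,-40,0,0,0,0.25],[0,0,-35,0,0,0,0.25],[0,0,-13,0,0,0,0.25],[0,0,0,0,0,0,1],[0,0,0,0,0,0,1]]]'
python3 -m inch '[[[0,0,0,0,0,0,1],[0,0,0,0,0,0,1],[0,0,15,0,0,0,1],[0,0,40,0,0,0,1],[0,0,20,0,0,0,1]]]'
```

```text
clock: 17.65
ee_pos: [627.8, 69.5, 156.1]
eef_rot: [0.002, 0.001, 1.0, 0.0]
force: [0.2, 0.6, -1.4]
opening: 0.749
finger_force: 0.0
clock: 18.27
ee_pos: [625.6, 69.6, 68.9]
eef_rot: [0.001, 0.001, 1.0, 0.0]
force: [0.6, -0.5, -0.1]
opening: 0.415
finger_force: 58.4
clock: 18.9
ee_pos: [625.3, 69.5, 145.2]
eef_rot: [0.001, 0.001, 1.0, 0.0]
force: [-0.2, 0.2, -2.5]
opening: 0.412
finger_force: 58.7
```

```bash
python3 -m inch '[[[-14.5,45,0,0,0,0,1],[-14.5,45,0,0,0,0,1],[-14.5,45,0,0,0,0,1],[-14.5,45,0,0,0,0,1]]]'
python3 -m inch '[[[-14.5,45,0,0,0,0,1],[-14.5,45,0,0,0,0,1],[-14.5,45,0,0,0,0,1],[-14.5,45,0,0,0,0,1],[0,0,-40,0,0,0,1]]]'
python3 -m inch '[[[0,0,-40,0,0,0,1],[0,0,-26,0,0,0,1],[0,0,-12,0,0,0,1],[0,0,0,0,0,0,1]]]'
```

```text
clock: 19.4
ee_pos: [566.1, 250.9, 143.3]
eef_rot: [0.0, 0.001, 1.0, 0.0]
force: [0.4, -0.2, -1.6]
opening: 0.413
finger_force: 58.8
clock: 20.02
ee_pos: [508.8, 433.6, 105.5]
eef_rot: [0.003, -0.001, 1.0, 0.002]
force: [0.1, 0.3, -2.2]
opening: 0.414
finger_force: 58.9
clock: 20.52
ee_pos: [508.7, 429.5, 24.5]
eef_rot: [-0.0, 0.001, 1.0, -0.0]
force: [0.6, 0.2, -1.2]
opening: 0.414
finger_force: 58.8
```

```bash
python3 -m inch '[[[0,0,-2.5,0,0,0,1],[0,0,0,0,0,0,0.35],[0,0,0,0,0,0,0.35],[0,0,50,0,0,0,0.35],[0,0,60,0,0,0,0.35]]]'
python3 -m inch '[[[0,-48,20,0,0,0,0.35],[0,-48,0,0,0,0,0.35],[0,-48,0,0,0,0,0.35],[0,-48,0,0,0,0,0.35],[0,-48,0,0,0,0,0.35]]]'
python3 -m inch '[[[0,-48,0,0,0,0,0.35],[0,-48,0,0,0,0,0.35],[0,-48,0,0,0,0,0.35],[0,-48,0,0,0,0,0.35],[0,-48,0,0,0,0,0.35]]]'
python3 -m inch '[[[-4,-48,0,0,0,0,0.35],[-8,-48,0,0,0,0,0.35],[-8,-48,0,0,0,0,0.35],[-8,-48,0,0,0,0,0.35]]]'
python3 - <<'E'
from h import *
p=wrist(); save(p,'w5'); print(tool()[1],yaw(tool()[0])); dets(p,['brooch0'])
for d in bot.landmark_of('brooch0',p): print(d['p'],wproj(p,d['point']))
p=bot.read_camera('top'); dets(p,['brooch0','block0']); cv2.imwrite('pics/top5.png',cv2.resize(p['image'][140:280,110:350,::-1],(720,420),interpolation=cv2.INTER_CUBIC))
for c in [(543.5,-17),(545,62),(623,-16),(622,64)]: print(proj(p,[*c,52]))
E
```

```text
clock: 21.15
ee_pos: [508.2, 429.2, 132.5]
eef_rot: [-0.001, 0.001, 1.0, -0.001]
force: [1.1, 0.8, 0.3]
opening: 0.651
finger_force: 0.0
clock: 21.78
ee_pos: [508.7, 188.0, 152.4]
eef_rot: [0.001, 0.001, 1.0, 0.0]
force: [1.0, 0.6, 0.7]
opening: 0.653
finger_force: 0.0
clock: 22.4
ee_pos: [508.7, -52.1, 152.4]
eef_rot: [0.001, 0.001, 1.0, -0.0]
force: [0.3, 0.2, -0.4]
opening: 0.653
finger_force: 0.0
clock: 22.9
ee_pos: [480.4, -244.2, 152.4]
eef_rot: [0.0, 0.001, 1.0, -0.0]
force: [1.6, -0.5, 0.2]
opening: 0.654
finger_force: 0.0
[ 479.84901058 -248.76616692  152.51545257] 1.566963889856126
brooch0 [(0.89, [316.3, -364.0, -1.0]), (0.88, [481.9, -255.5, 6.8]), (0.84, [618.7, -259.5, 2.9]), (0.65, [589.4, -362.9, 2.9]), (0.6, [454.5, -361.7, 5.9])]
0.89 [150.28245254  23.84826373]
0.88 [266.83575433 193.83150689]
0.84 [265.59757749 311.37073052]
0.65 [171.98034714 287.0358275 ]
0.6 [155.36740271 166.91673459]
0.59 [287.68320924  11.89590108]
0.2 [482.45352628 324.03499998]
0.18 [512.22412425 361.13071898]
brooch0 [(0.69, [480.0, -256.5, 4.0]), (0.63, [614.6, -258.3, 8.6]), (0.61, [315.3, -241.0, 1.3]), (0.36, [589.6, -365.3, 10.5])]
block0 [(0.72, [623.1, 62.3, 43.8]), (0.67, [511.3, 429.8, 7.3])]
[301.2032503  207.35170544]
[270.4401977 207.2974287]
[300.21954178 176.80827764]
[269.36736625 177.79762243]
```

View pics/w5.png

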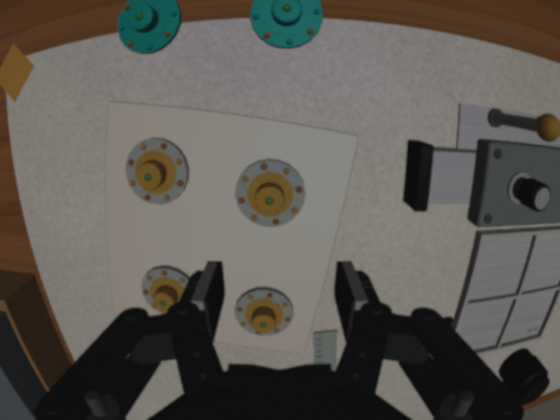

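View pics/top5.png

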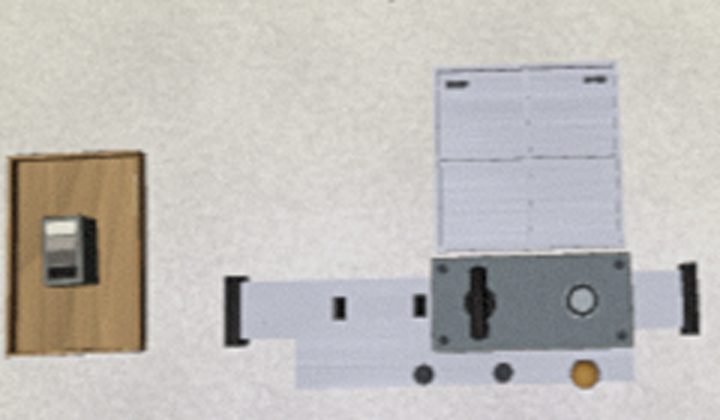

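The wrist view shows four brooches, with boss tops near (270,198), (150,173), (164,296) and (263,320). The turquoise look-alikes are beyond the foam at the top. The top crop shows the block in the box at (68,250) and the empty tray outlined by (437,66), (617,62), (621,247) and (438,250).

```bash
python3 - <<'E'
from h import *
p=wrist(); 
hsv=cv2.cvtColor(p['image'],cv2.COLOR_RGB2HSV); m=cv2.inRange(hsv,(10,110,90),(30,255,255)); m[:,340:]=0; m[:110]=0; m[345:]=0; m[:, :115]=0
n,l,st,c=cv2.connectedComponentsWithStats(m)
for i in range(1,n):
    if st[i,4]>150: print(c[i],st[i,4],np.round(unproj(p,c[i],24)[:2],1))
for b in [(270,198),(150,173),(164,296),(263,320)]: print(b,np.round(unproj(p,b,32)[:2],1))
p=bot.read_camera('top')
C=[unproj(p,np.array(c)/3+(110,140),z)[:2] for c,z in [((437,66),59),((617,62),59),((621,247),59),((438,250),59),((529,157),59),((583,300),91)]]; print(np.round(C,1), np.mean(C[:4],0))
E
python3 -m inch '[[[0,0,0,0,0,0,0.45]]]'
```

```text
[151.74486804 171.83773216] 1023 [ 455.5 -355.6]
[266.69976905 194.58583526] 1299 [ 477.6 -252.3]
[162.40996169 292.97701149] 522 [ 583.6 -363.6]
[260.88069074 315.37990581] 637 [ 607.9 -260.7]
(270, 198) [ 478.3 -249.3]
(150, 173) [ 454.7 -354. ]
(164, 296) [ 581.8 -358.9]
(263, 320) [ 607.7 -258.2]
[[663.   98.7]
 [663.2 -56.5]
 [504.  -56.1]
 [503.9  98.8]
 [582.1  20.4]
 [459.2 -22.5]] [583.49237574  21.23275854]
clock: 23.42
ee_pos: [480.9, -241.7, 151.9]
eef_rot: [0.0, 0.0, 1.0, 0.0]
force: [0.4, 0.2, 0.5]
opening: 0.549
finger_force: 0.0
```

```bash
python3 -m inch '[[[0,-13,-30,0,0,0,0.45],[0,0,-30,0,0,0,0.45],[0,0,0,0,0,0,0.45],[0,0,0,0,0,0,0.45],[0,0,0,0,0,0,0.45]]]'
cat >> h.py <<'E'
def boss(z=24):
    p=wrist(); hsv=cv2.cvtColor(p['image'],cv2.COLOR_RGB2HSV); m=cv2.inRange(hsv,(10,110,90),(30,255,255))
    n,l,st,c=cv2.connectedComponentsWithStats(m); print('tcp',p['_t'].round(1))
    for i in range(1,n):
        if 300<st[i,4]<6000:
            q=unproj(p,c[i],z)[:2]
            if np.hypot(*(q-p['_t'][:2]))<160: print('boss',c[i].round(),st[i,4],q.round(1),'d',(q-p['_t'][:2]).round(1))
    for d in bot.landmark_of('brooch0',p)[:5]: print('net',round(d['p'],2),np.round(d['point'],1),'d',np.round(np.array(d['point'])-p['_t'],1)[:2])
    return p
E
python3 - <<'E'
from h import *
save(boss(),'w6')
E
```

```text
clock: 24.05
ee_pos: [481.3, -255.7, 93.0]
eef_rot: [0.001, 0.001, 1.0, -0.001]
force: [-0.1, -0.3, 0.3]
opening: 0.548
finger_force: 0.0
tcp [ 481.3 -255.7   93. ]
boss [141. 188.] 1535 [ 454.9 -355.2] d [-26.4 -99.5]
boss [283. 217.] 1908 [ 476.5 -252.8] d [-4.8  2.9]
boss [274. 346.] 465 [ 597.3 -260.7] d [116.  -5.]
net 0.95 [ 482.7 -251.8    9.6] d [1.4 3.9]
net 0.84 [ 615.7 -257.3    4.9] d [134.4  -1.6]
net 0.82 [ 455.5 -359.5    5.6] d [ -25.8 -103.8]
net 0.67 [ 314.1 -363.9    0.6] d [-167.2 -108.2]
net 0.55 [ 589.8 -364.5    4. ] d [ 108.5 -108.8]
```

View pics/w6.png

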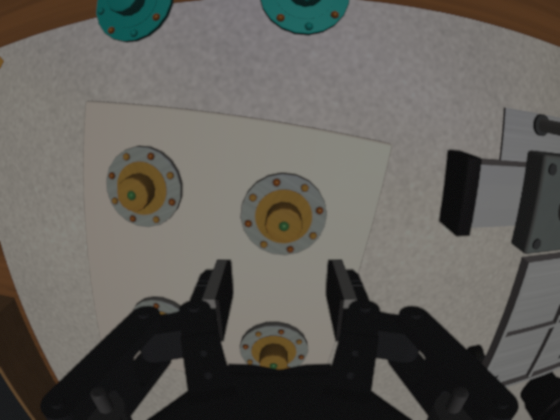

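The wrist view shows the nearest brooch with its disc centred at (283,214) and the green dot on its boss top at (284,226).

```bash
cat >> h.py <<'E'
def dots(p):
    # green dot at boss-top centre (z=32)
    hsv=cv2.cvtColor(p['image'],cv2.COLOR_RGB2HSV); m=cv2.inRange(hsv,(45,90,40),(88,255,255))
    n,l,st,c=cv2.connectedComponentsWithStats(m)
    for i in range(1,n):
        if 8<st[i,4]<150:
            q=unproj(p,c[i],32)[:2]; print('dot',c[i].round(1),st[i,4],q.round(1),'d',(q-p['_t'][:2]).round(1))
E
python3 - <<'E'
from h import *
p=wrist(); print(unproj(p,(283,214),14)); dots(p)
E
```

```text
[ 477.89478985 -252.81124897   14.        ]
dot [130.7 195.5] 43 [ 457.6 -359.7] d [ -23.5 -104.1]
dot [283.5 226.5] 51 [ 480.3 -252.7] d [-0.8  3. ]
dot [273.  366.4] 20 [ 614.9 -261.4] d [133.8  -5.7]
```

```bash
python3 -m inch '[[[-1,3,-40,0,0,0,0.45],[0,0,-26,0,0,0,0.45],[0,0,-10,0,0,0,0.45],[0,0,0,0,0,0,1],[0,0,0,0,0,0,1]]]' 60
python3 -m inch '[[[0,0,0,0,0,0,1],[0,0,0,0,0,0,1],[0,0,20,0,0,0,1],[0,0,40,0,0,0,1],[0,0,40,0,0,0,1]]]'
```

```text
clock: 24.82
ee_pos: [480.2, -252.8, 16.8]
eef_rot: [0.001, 0.001, 1.0, -0.0]
force: [-0.2, 0.4, -1.0]
opening: 0.278
finger_force: 58.8
clock: 25.45
ee_pos: [479.4, -252.4, 116.9]
eef_rot: [-0.0, 0.001, 1.0, 0.0]
force: [-0.0, -1.3, -1.5]
opening: 0.282
finger_force: 59.0
```

```bash
python3 -m inch '[[[24,39,0,0,0,0,1],[24,39,0,0,0,0,1],[24,39,0,0,0,0,1],[24,39,0,0,0,0,1],[24,39,0,0,0,0,1]]]'
python3 -m inch '[[[23,40,0,0,0,0,1],[0,0,0,0,0,0,1],[0,0,-25,0,0,0,1],[0,0,0,0,0,0,1],[0,0,0,0,0,0,1]]]'
python3 - <<'E'
from h import *
p=wrist(); save(p,'w7'); print(p['_t']); dots(p); dets(p,['seat0'])
E
```

```text
clock: 26.08
ee_pos: [600.3, -56.1, 115.9]
eef_rot: [-0.0, 0.001, 1.0, -0.0]
force: [0.6, -0.4, -2.2]
opening: 0.276
finger_force: 59.1
clock: 26.7
ee_pos: [622.8, -18.0, 91.5]
eef_rot: [0.0, 0.001, 1.0, -0.0]
force: [-0.2, 0.5, -1.0]
opening: 0.272
finger_force: 59.1
[622.78747595 -18.02714443  91.49984243]
dot [  4.1 214.2] 11 [ 613.4 -261.4] d [  -9.4 -243.3]
dot [279.1 290.9] 115 [673.1 -18.1] d [50.3 -0.1]
seat0 [(0.92, [622.2, 67.6, 55.0]), (0.76, [546.0, 61.4, 50.5]), (0.62, [545.9, -15.3, 53.5])]
```

View pics/w7.png

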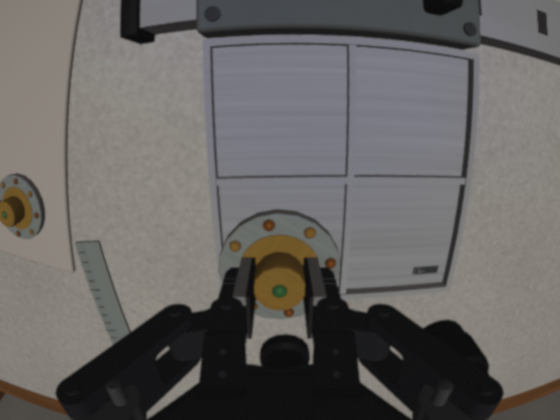

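The wrist view shows the brooch held level, its dot at (279,291), over the far -y compartment. The wall crossing is at (348,179).

```bash
python3 - <<'E'
from h import *
p=wrist()
for c in [(348,179),(211,42),(474,58),(218,180),(465,181),(345,291),(445,287)]: print(c,unproj(p,c,59).round(1))
E
```

```text
(348, 179) [582.2  21.   59. ]
(211, 42) [505.8 -53.8  59. ]
(474, 58) [505.5  98.2  59. ]
(218, 180) [582.6 -52.1  59. ]
(465, 181) [581.9  98.2  59. ]
(345, 291) [656.7  25.   59. ]
(445, 287) [658.9  99.4  59. ]
```

```bash
python3 -m inch '[[[-1,1,-15,0,0,0,1],[0,0,-12,0,0,0,1],[0,0,-1.5,0,0,0,1],[0,0,0,0,0,0,1]]]'
python3 -m inch '[[[0,0,0,0,0,0,0.45],[0,0,0,0,0,0,0.45],[0,0,30,0,0,0,0.45],[0,0,50,0,0,0,0.45]]]'
python3 - <<'E'
from h import *
p=wrist(); print(p['_t']); dots(p); dets(p,['brooch0'])
p=bot.read_camera('top'); dets(p,['brooch0'])
E
```

```text
clock: 27.35
ee_pos: [621.3, -16.4, 62.5]
eef_rot: [-0.001, 0.001, 1.0, 0.0]
force: [-6.2, 0.0, 12.7]
opening: 0.279
finger_force: 60.7
clock: 27.85
ee_pos: [620.7, -16.4, 141.3]
eef_rot: [-0.002, 0.001, 1.0, 0.0]
force: [0.8, 0.4, 0.7]
opening: 0.547
finger_force: 0.0
[620.6949957  -16.39543699 141.32563483]
dot [279.1 227.9] 49 [640.6 -16.4] d [19.9  0. ]
brooch0 [(0.87, [623.7, -19.5, 53.6]), (0.83, [620.6, -258.4, 3.8])]
brooch0 [(0.85, [314.3, -238.6, 1.9]), (0.76, [594.5, -367.4, 5.5]), (0.73, [460.5, -359.1, 5.7]), (0.72, [614.3, -257.8, 7.2]), (0.72, [313.0, -366.3, -0.4])]
```

```bash
python3 -m inch '[[[-1,-49,0,0,0,0,0.45],[-1,-49,0,0,0,0,0.45],[-1,-49,0,0,0,0,0.45],[-1,-49,0,0,0,0,0.45],[-2,-49,0,0,0,0,0.45]]]'
python3 -m inch '[[[0,0,-48,0,0,0,0.45],[0,0,0,0,0,0,0.45],[0,0,0,0,0,0,0.45],[0,0,0,0,0,0,0.45]]]'
python3 - <<'E'
from h import *
p=wrist(); print(p['_t']); dots(p)
E
```

```text
clock: 28.68
ee_pos: [614.9, -262.8, 140.3]
eef_rot: [-0.001, 0.001, 1.0, 0.001]
force: [0.5, 0.5, 0.2]
opening: 0.55
finger_force: 0.0
clock: 29.18
ee_pos: [616.5, -261.2, 95.9]
eef_rot: [0.001, 0.0, 1.0, -0.0]
force: [0.6, -0.2, -0.0]
opening: 0.551
finger_force: 0.0
[ 616.52075138 -261.23046622   95.87859329]
dot [130.8   1.9] 29 [ 458.1 -359.8] d [-158.4  -98.6]
dot [132.4 190.9] 39 [ 590.7 -365.1] d [ -25.8 -103.9]
dot [279.2 222. ] 46 [ 613.7 -261.2] d [-2.8  0.1]
```

```bash
python3 -m inch '[[[-3,0,-40,0,0,0,0.45],[0,0,-28,0,0,0,0.45],[0,0,-10,0,0,0,0.45],[0,0,0,0,0,0,1],[0,0,0,0,0,0,1]]]' 60
python3 -m inch '[[[0,0,0,0,0,0,1],[0,0,0,0,0,0,1],[0,0,20,0,0,0,1],[0,0,40,0,0,0,1],[0,0,40,0,0,0,1]]]'
```

```text
clock: 29.85
ee_pos: [613.4, -261.8, 17.8]
eef_rot: [0.001, 0.001, 1.0, -0.0]
force: [0.5, -0.3, -2.1]
opening: 0.278
finger_force: 58.9
clock: 30.48
ee_pos: [612.6, -261.5, 118.5]
eef_rot: [0.0, 0.001, 1.0, -0.0]
force: [1.1, -0.8, -0.8]
opening: 0.275
finger_force: 59.0
```

```bash
python3 -m inch '[[[2,46,0,0,0,0,1],[2,46,0,0,0,0,1],[1,46,0,0,0,0,1],[1,46,0,0,0,0,1],[1,46,0,0,0,0,1]]]'
python3 -m inch '[[[1,46,0,0,0,0,1],[0,46.5,0,0,0,0,1],[0,0,0,0,0,0,1],[0,0,-25,0,0,0,1],[0,0,0,0,0,0,1]]]'
python3 -m inch '[[[0,0,0,0,0,0,1]]]'
python3 - <<'E'
from h import *
p=wrist(); print(p['_t']); dots(p); dets(p,['seat0'])
E
```

```text
clock: 31.1
ee_pos: [619.7, -30.1, 117.6]
eef_rot: [0.001, 0.001, 1.0, -0.0]
force: [0.4, 0.0, -1.3]
opening: 0.279
finger_force: 59.1
clock: 31.72
ee_pos: [619.8, 60.4, 90.6]
eef_rot: [-0.001, 0.001, 1.0, -0.0]
force: [-1.5, -0.5, -2.1]
opening: 0.278
finger_force: 59.2
clock: 31.85
ee_pos: [621.1, 60.5, 92.4]
eef_rot: [0.0, 0.001, 1.0, -0.0]
force: [-0.3, 1.1, -1.2]
opening: 0.276
finger_force: 59.2
[621.10373024  60.4536396   92.39374853]
dot [146.2 258.2] 63 [646.4 -39.1] d [ 25.3 -99.6]
dot [279.2 290.2] 111 [671.5  60.4] d [50.4 -0.1]
seat0 [(0.96, [543.8, -20.5, 52.3]), (0.62, [542.5, 63.9, 49.1])]
```

```bash
python3 -m inch '[[[0,0.5,-15,0,0,0,1],[0,0,-12,0,0,0,1],[0,0,-1.5,0,0,0,1],[0,0,0,0,0,0,1]]]'
python3 -m inch '[[[0,0,0,0,0,0,0.45],[0,0,0,0,0,0,0.45],[0,0,30,0,0,0,0.45],[0,0,50,0,0,0,0.45],[0,-30,0,0,0,0,0.45]]]'
python3 -m inch '[[[-10,-40,0,0,0,0,0.45],[-10,-60,0,0,0,0,0.45],[-3,-60,0,0,0,0,0.45],[-3,-60,0,0,0,0,0.45],[-3,-60,0,0,0,0,0.45]]]'
python3 -m inch '[[[-1,-60,0,0,0,0,0.45],[-1,-56,0,0,0,0,0.45],[0,0,-46,0,0,0,0.45],[0,0,0,0,0,0,0.45],[0,0,0,0,0,0,0.45]]]'
python3 - <<'E'
from h import *
p=wrist(); print(p['_t']); dots(p)
p=bot.read_camera('top'); dets(p,['brooch0'])
E
```

```text
clock: 32.45
ee_pos: [620.4, 61.5, 63.4]
eef_rot: [-0.0, 0.001, 1.0, -0.0]
force: [-7.9, 0.1, 15.2]
opening: 0.275
finger_force: 61.0
clock: 33.08
ee_pos: [622.6, 32.4, 146.3]
eef_rot: [0.003, -0.0, 1.0, 0.0]
force: [-0.0, -0.1, -0.1]
opening: 0.555
finger_force: 0.0
clock: 33.7
ee_pos: [591.3, -250.4, 142.5]
eef_rot: [-0.0, 0.001, 1.0, 0.0]
force: [2.3, 0.8, 0.2]
opening: 0.553
finger_force: 0.0
clock: 34.33
ee_pos: [590.3, -364.2, 97.9]
eef_rot: [0.0, 0.001, 1.0, -0.0]
force: [-0.4, 1.4, 1.5]
opening: 0.552
finger_force: 0.0
[ 590.27839849 -364.16040655   97.91105046]
dot [286.   25.5] 57 [ 457.5 -359.6] d [-132.8    4.5]
dot [277.8 225.2] 46 [ 590.6 -365. ] d [ 0.4 -0.9]
brooch0 [(0.77, [622.0, 60.8, 52.9]), (0.63, [618.3, -19.0, 50.5]), (0.37, [458.2, -359.0, 7.8])]
```

```bash
python3 -m inch '[[[0,-1,-40,0,0,0,0.45],[0,0,-30,0,0,0,0.45],[0,0,-10,0,0,0,0.45],[0,0,0,0,0,0,1],[0,0,0,0,0,0,1]]]' 60
python3 -m inch '[[[0,0,0,0,0,0,1],[0,0,0,0,0,0,1],[0,0,20,0,0,0,1],[0,0,40,0,0,0,1],[0,0,45,0,0,0,1]]]'
python3 -m inch '[[[-4,47,0,0,0,0,1],[-5,47,0,0,0,0,1],[-5,47,0,0,0,0,1],[-5,47,0,0,0,0,1],[-5,47,0,0,0,0,1]]]'
python3 -m inch '[[[-5,47,0,0,0,0,1],[-5,47,0,0,0,0,1],[-6,47,0,0,0,0,1],[-6,50,0,0,0,0,1],[0,0,0,0,0,0,1]]]'
python3 -m inch '[[[0,0,-30,0,0,0,1],[0,0,0,0,0,0,1],[0,0,0,0,0,0,1]]]'
python3 - <<'E'
from h import *
p=wrist(); print(p['_t']); dots(p); save(p,'w8')
E
```

```text
clock: 35.1
ee_pos: [590.5, -365.9, 18.5]
eef_rot: [0.001, 0.001, 1.0, -0.001]
force: [-0.8, -0.3, -1.4]
opening: 0.277
finger_force: 58.9
clock: 35.72
ee_pos: [589.4, -365.3, 123.7]
eef_rot: [-0.0, 0.001, 1.0, 0.0]
force: [0.7, -0.3, -2.2]
opening: 0.275
finger_force: 59.0
clock: 36.35
ee_pos: [565.6, -129.1, 123.1]
eef_rot: [0.001, 0.001, 1.0, -0.0]
force: [1.5, 0.6, -2.1]
opening: 0.272
finger_force: 59.1
clock: 36.98
ee_pos: [543.3, 63.2, 123.0]
eef_rot: [0.0, -0.001, 1.0, 0.0]
force: [-0.4, -0.8, -0.6]
opening: 0.276
finger_force: 59.3
clock: 37.35
ee_pos: [544.2, 60.0, 92.9]
eef_rot: [0.0, 0.001, 1.0, -0.0]
force: [0.8, 0.2, -1.3]
opening: 0.271
finger_force: 59.2
[544.21927364  59.9775287   92.91499288]
dot [279.1 289.2] 113 [594.   59.9] d [49.8 -0.1]
dot [281.5 359.2] 37 [668.6  61.7] d [124.4   1.7]
```

```bash
python3 -m inch '[[[-0.5,1,-15,0,0,0,1],[0,0,-12,0,0,0,1],[0,0,-1.5,0,0,0,1],[0,0,0,0,0,0,1]]]'
python3 -m inch '[[[0,0,0,0,0,0,0.45],[0,0,0,0,0,0,0.45],[0,0,30,0,0,0,0.45],[0,0,50,0,0,0,0.45],[-2,-40,0,0,0,0,0.45]]]'
python3 -m inch '[[[-2,-55,0,0,0,0,0.45],[-8,-55,0,0,0,0,0.45],[-20,-55,0,0,0,0,0.45],[-27,-55,0,0,0,0,0.45],[-27,-55,0,0,0,0,0.45]]]'
python3 -m inch '[[[0,-55,0,0,0,0,0.45],[0,-51,0,0,0,0,0.45],[0,0,-48,0,0,0,0.45],[0,0,0,0,0,0,0.45],[0,0,0,0,0,0,0.45]]]'
python3 - <<'E'
from h import *
p=wrist(); print(p['_t']); dots(p)
p=bot.read_camera('top'); dets(p,['brooch0'])
E
```

```text
clock: 37.9
ee_pos: [543.0, 61.5, 62.8]
eef_rot: [-0.0, 0.001, 1.0, -0.0]
force: [0.1, -0.5, -0.6]
opening: 0.275
finger_force: 63.5
clock: 38.52
ee_pos: [543.2, 22.4, 146.9]
eef_rot: [0.003, -0.001, 1.0, -0.0]
force: [-0.2, -0.8, -1.2]
opening: 0.548
finger_force: 0.0
clock: 39.15
ee_pos: [456.3, -255.2, 143.5]
eef_rot: [0.0, 0.001, 1.0, -0.0]
force: [1.0, -0.5, -0.2]
opening: 0.544
finger_force: 0.0
clock: 39.78
ee_pos: [457.7, -359.4, 96.6]
eef_rot: [0.0, 0.001, 1.0, -0.0]
force: [1.1, 0.2, 0.7]
opening: 0.548
finger_force: 0.0
[ 457.68460318 -359.36995191   96.57796863]
dot [278.6 225.5] 49 [ 457.7 -359.7] d [-0.  -0.3]
brooch0 [(0.97, [619.0, -16.1, 50.2]), (0.79, [458.7, -358.4, 7.2]), (0.76, [542.4, 60.2, 51.3]), (0.68, [622.8, 59.6, 51.8]), (0.68, [313.7, -366.1, 4.7])]
```

```bash
python3 -m inch '[[[0,0,-40,0,0,0,0.45],[0,0,-29,0,0,0,0.45],[0,0,-10,0,0,0,0.45],[0,0,0,0,0,0,1],[0,0,0,0,0,0,1]]]' 60
python3 -m inch '[[[0,0,0,0,0,0,1],[0,0,0,0,0,0,1],[0,0,20,0,0,0,1],[0,0,40,0,0,0,1],[0,0,45,0,0,0,1]]]'
python3 -m inch '[[[20,42,0,0,0,0,1],[20,42,0,0,0,0,1],[20,42,0,0,0,0,1],[20,42,0,0,0,0,1],[6,42,0,0,0,0,1]]]'
python3 -m inch '[[[0,42,0,0,0,0,1],[0,42,0,0,0,0,1],[0,49,0,0,0,0,1],[0,0,0,0,0,0,1],[0,0,0,0,0,0,1]]]'
python3 -m inch '[[[0,0,-30,0,0,0,1],[0,0,0,0,0,0,1],[0,0,0,0,0,0,1]]]'
python3 - <<'E'
from h import *
p=wrist(); print(p['_t']); dots(p)
E
```

```text
clock: 40.55
ee_pos: [457.8, -360.0, 17.7]
eef_rot: [0.001, 0.001, 1.0, -0.001]
force: [-0.4, 0.1, 0.2]
opening: 0.277
finger_force: 58.8
clock: 41.18
ee_pos: [456.9, -359.3, 123.4]
eef_rot: [-0.0, 0.001, 1.0, 0.0]
force: [0.5, -0.7, -0.6]
opening: 0.274
finger_force: 59.0
clock: 41.8
ee_pos: [544.1, -148.1, 122.6]
eef_rot: [0.001, 0.001, 1.0, -0.0]
force: [-0.0, -0.1, -1.0]
opening: 0.275
finger_force: 59.1
clock: 42.42
ee_pos: [543.4, -16.7, 122.2]
eef_rot: [0.0, 0.001, 1.0, -0.0]
force: [0.8, 0.5, -1.1]
opening: 0.276
finger_force: 59.2
clock: 42.8
ee_pos: [543.6, -17.2, 92.2]
eef_rot: [0.0, 0.001, 1.0, -0.0]
force: [-0.4, -0.1, -0.7]
opening: 0.274
finger_force: 59.1
[543.58449023 -17.20716383  92.20064285]
dot [19.3  1.6] 71 [ 358.4 -219.1] d [-185.2 -201.9]
dot [415.3 256.7] 61 [568.4  84.7] d [ 24.8 101.9]
dot [279.1 289.3] 109 [593.  -17.4] d [49.4 -0.1]
dot [280.5 361. ] 35 [669.6 -16.4] d [126.    0.8]
```

```bash
python3 -m inch '[[[0,0,-15,0,0,0,1],[0,0,-12,0,0,0,1],[0,0,-1.5,0,0,0,1],[0,0,0,0,0,0,1]]]'
python3 -m inch '[[[0,0,0,0,0,0,0.45],[0,0,0,0,0,0,0.45],[0,0,30,0,0,0,0.45],[0,0,50,0,0,0,0.45],[0,0,50,0,0,0,0.45]]]'
python3 -m inch '[[[-40,20,0,0,0,0,0.45],[-40,20,20,0,0,0,0.45],[0,0,0,0,0,0,0.45],[0,0,0,0,0,0,0.45],[0,0,0,0,0,0,0.45]]]'
python3 - <<'E'
from h import *
p=wrist(); save(p,'w9'); print(p['_t']); dets(p,['brooch0','plunger_grip','stage_pin','tall_post','clamp_grip','block0'])
hsv=cv2.cvtColor(p['image'],cv2.COLOR_RGB2HSV); m=cv2.inRange(hsv,(45,90,40),(88,255,255))
n,l,st,c=cv2.connectedComponentsWithStats(m)
for i in range(1,n):
    if 8<st[i,4]<150: print(c[i].round(),unproj(p,c[i],78).round(1))
p=bot.read_camera('top'); dets(p,['brooch0','block0']); save(p,'top9')
E
```

```text
clock: 43.35
ee_pos: [543.1, -16.5, 63.4]
eef_rot: [-0.0, 0.001, 1.0, -0.0]
force: [-6.4, 0.2, 18.2]
opening: 0.271
finger_force: 61.3
clock: 43.98
ee_pos: [542.9, -16.4, 193.7]
eef_rot: [-0.0, 0.001, 1.0, 0.0]
force: [0.9, 1.3, -0.1]
opening: 0.551
finger_force: 0.0
clock: 44.6
ee_pos: [463.7, 23.2, 212.2]
eef_rot: [-0.0, 0.001, 1.0, -0.0]
force: [-0.3, 0.5, 0.1]
opening: 0.552
finger_force: 0.0
[463.70179206  23.17829281 212.19934266]
brooch0 [(0.96, [622.6, 60.0, 49.6]), (0.91, [540.1, -18.1, 53.9]), (0.75, [314.1, -238.5, -0.3]), (0.63, [625.5, -20.8, 55.5]), (0.59, [541.3, 62.1, 50.8])]
plunger_grip [(0.76, [456.8, -23.7, 80.3]), (0.4, [394.0, -20.6, -2.5])]
stage_pin [(0.87, [453.2, -21.8, 55.9])]
tall_post [(0.58, [393.6, -22.0, -1.7])]
clamp_grip [(0.62, [456.5, 65.1, 82.8])]
block0 [(0.59, [505.5, 427.1, 1.8])]
[239. 274.] [543.2 -16.6  78. ]
[318. 273.] [543.4  61.6  78. ]
[244. 333.] [621.5 -16.6  78. ]
[314. 333.] [621.4  61.7  78. ]
brooch0 [(0.92, [311.8, -366.9, 1.5]), (0.79, [618.9, -17.3, 49.3]), (0.73, [316.9, -239.5, 4.0]), (0.61, [618.0, 60.5, 49.6]), (0.49, [541.9, -10.7, 53.3])]
block0 [(0.78, [510.2, 428.5, 8.3])]
```

View pics/w9.png

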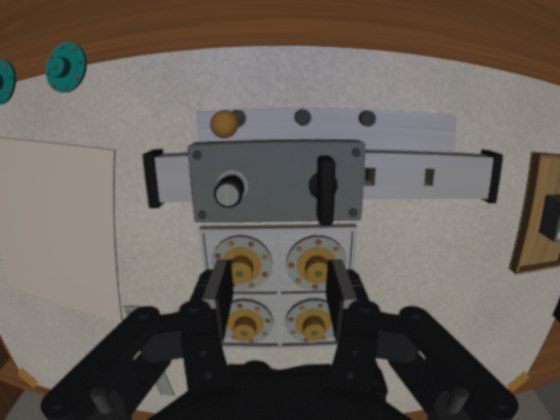

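View pics/top9.png

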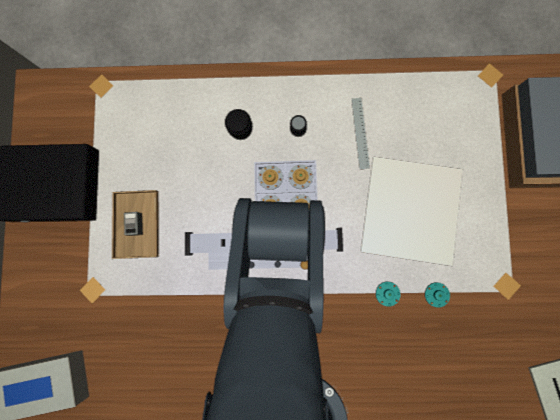

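The wrist view shows all four brooches seated, with dots at (239,274), (318,273), (244,333) and (314,333), each central in its compartment. The bar at (325,190) lies straight across the carriage and the plunger is level with the post. The top view shows the block in the box at (133,223), the foam empty and the bystanders unmoved. I am handing the job in.

```bash
python3 -c "
from workcell import bot
print(bot.finish_job())"
```

```text
the job is handed in; nothing more can be done
None
```

The job is handed in, with no verdict returned: the stage is locked at the tall post with its clamp tight, all four brooches lie face up in their own compartments, the one block present is in its box, and the last pictures show nothing else moved.

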